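# Index the specimen turntable to the bolt

### The job

Turn the specimen turntable by gently pushing the upright knobs near its rim with the fingertips, either way round, until the upright bolt stands in line with the black pointer on the foot's tongue, then leave it at rest there and take the hand clear. Do not touch, lift or upset the four specimens on the disc, do not pinch the knobs or strike the turntable hard, and leave the spanner, the drilled plate and the grease pot beside it where they are.

Things in the scene. Friction and masses are not known exactly. Their poses are not given: they have to be found in the camera images.
- foot: fixed grey foot under the turntable; origin on the turntable's axis at worktop height, z up. Its index tongue points along its own -x, roughly towards the robot (the direction varies by up to about 30 degrees). It cannot move.
- pointer (a point): tip of the black index mark on the block at the end of the foot's tongue, 152 mm from the turntable's axis, at z = 35 mm, so lower than the disc's top face. The block, 36 mm wide, reaches from 151 to 185 mm from the axis; its top is at z = 36 mm. The line from the axis to this point is the foot's -x.
- turntable: aluminium disc, 270 mm across, 20 mm thick, turning either way without stops about its vertical axis; a light friction (0.15 N m, about 1.3 N at a knob) stops it at once when a slow push ends. Origin on the axis at its underside (z = 20 mm). Its top, z = 40 mm, has four round nests 90 degrees apart, 60 mm from the axis (lip 79 mm wide, 3 mm high), a loose specimen in each. Push with under 30 N.
- table_centre (a point): point on the turntable's axis in the plane of its top face (z = 40 mm); a steel hub 30 mm wide rises 10 mm there.
- knob_1 (a point): centre of one of the four identical black push knobs (26 mm across, waisted to 22) standing up near the turntable's rim, 118 mm from its axis and 90 degrees apart, half-way between the nests. It rises from the disc's top face (z = 40 mm) to z = 68 mm; this point is at z = 54 mm. Knob numbers run anticlockwise seen from above.
- knob_2 (a point): centre of one of the four identical black push knobs (26 mm across, waisted to 22) standing up near the turntable's rim, 118 mm from its axis and 90 degrees apart, half-way between the nests. It rises from the disc's top face (z = 40 mm) to z = 68 mm; this point is at z = 54 mm. Knob numbers run anticlockwise seen from above.
- knob_3 (a point): centre of one of the four identical black push knobs (26 mm across, waisted to 22) standing up near the turntable's rim, 118 mm from its axis and 90 degrees apart, half-way between the nests. It rises from the disc's top face (z = 40 mm) to z = 68 mm; this point is at z = 54 mm. Knob numbers run anticlockwise seen from above.
- knob_4 (a point): centre of one of the four identical black push knobs (26 mm across, waisted to 22) standing up near the turntable's rim, 118 mm from its axis and 90 degrees apart, half-way between the nests. It rises from the disc's top face (z = 40 mm) to z = 68 mm; this point is at z = 54 mm. Knob numbers run anticlockwise seen from above.
- bolt_mid (a point): middle (half-way up, 29 mm above the disc) of the specimen to bring to the pointer: the steel M12 hexagon bolt, 58 mm tall, standing upright on its hexagon head (19 mm across, 8 mm high) with its bare 12 mm shank up, loose in one of the nests (which one varies). Its z axis is up. It travels with the disc and can topple if the disc is jerked.
- bolt: the same bolt; origin at the centre of its underside.
- nut: another specimen: steel M12 nut, 19 mm across, 10 mm high, lying loose in its nest; origin at the centre of its underside.
- plate: another specimen: plain square steel plate 50 x 50 x 10 mm lying loose in its nest; origin at the centre of its underside.
- tin: another specimen: round aluminium sample tin with its lid on, 58 mm across, 37 mm high, loose in its nest; origin at the centre of its underside.
- spanner: bystander: small steel spanner, 156 mm long along its own y, 28 mm wide, 6 mm high, lying flat on the worktop about 220 mm to the left of the turntable's axis; origin at the centre of its underside.
- drilled_plate: bystander: steel plate with two holes, 50 x 80 x 6 mm, lying on the worktop about 215 mm to the right of the axis; origin at the centre of its underside.
- grease_pot: bystander: screw-top pot, 63 mm across, 59 mm high, standing on the worktop about 230 mm from the axis, in front and to the left (as the robot sees it); origin at the centre of its underside.

How it is judged:
By the outcome, as a careful person would: the job done as asked, in the order asked, and still so for the second after the job is handed in, with the robot touching nothing.
It also fails if it takes over 51 s, if anything falls off the work surface, if the arm or the gripper's body presses on something with over 40 N, if the wrist force passes 120 N, or if a joint passes its speed limit or range.

### The arm

A 6-joint arm with a two-finger parallel gripper is mounted at the origin on a cart in front of the work surface, level with it; the furniture and walls round the work are solid. World frame = base frame: x ahead of the robot, y to its left, z up, the work surface at z = 0. Lengths are in m, angles in rad, forces in N, time in s.
With the tool pointing down it reaches from about 0.35 to 0.775 m from the base axis. Payload 7.3 kg.
Tool frame: the origin (TCP) lies on the centre line of the jaws, within the pads' length; the fingertips stand 17 mm ahead of it and the grasp point (between the pads) lies 2 mm behind it (robot.tip_extent is the distance from the TCP to the fingertips, in m); z points along the fingers, y is the line along which they close (so a half turn about z gives the same grasp; the last joint's range is limited). The gripper opens to 92 mm and grips with 3 to 60 N. Pads are 19 mm wide; open, the fingers measure 130 mm over their backs; the gripper's body (75 mm by 190 mm) begins 47 mm behind the grasp point.
Start: joints at [-1.388, 0.342, 1.524, -0, 1.275, -0.146], TCP at [0.17, -0.497, 0.244] pointing down, gripper open.
Joint ranges: [-2.53, 2.53], [-0.77, 2.02], [0.04, 2.7], [-1, 4.14], [0.28, 2.66], [-3.11, 3.11]. Speed limits (rad/s): [2.57, 2.57, 3.14, 3.14, 3.14, 3.14].

### API

Orientations are given as [roll, pitch, yaw] about the fixed x, y, z axes, in that order (R = Rz(yaw) Ry(pitch) Rx(roll)).
In Python, from cell import robot gives the robot as it stands.
- The arm moves only by the tool step_arm, never from a script. Its argument "motion" is a list of rows, each a list of 2 entries, a list of its own where there are three numbers: the shift along the tool's x, y, z in units of 60 mm (1.0 is 60 mm), then the turn about the tool's z in rad. In form: [[[x, y, z], spin], ...]. A call has 1 to 10 rows; each row is the pose to reach, as a shift and turn from the pose commanded when the call began, along the tool's axes at that moment; what a row does not reach only later rows make up. A row lasts 1/8 s, in which the tool goes at most 62.5 mm and 10.7 degrees, less where a joint would pass 70% of its speed; a pose out of reach is approached as far as the arm can. A call with a gripper value outside its range is refused whole. "hand" is the closure in counts, from 0 (fully open) to 255 (shut), set as the call begins (left out, the last holds). The fingers move at their own pace and stop on an object; "squeeze" is the grip in N (left out, the last holds). Time passes only in rows, so rows that repeat a pose let the fingers close. It gives the time, the measured TCP pose, the force, the opening and the grip force at its end, in the units of the state.
- robot.observe(): the state, without advancing time (a new reading comes with each control period).
- robot.read_camera(name): name is "scene" or "top" or "wrist"; returns a dict with "pixels" (480x640x3 uint8, red, green, blue), "intrinsics" (3x3 intrinsics, pixels), "xyz" and "rotation" of the camera in the world; the wrist camera has in their place "T_tool_cam" (4x4, takes a point from camera to tool coordinates, whose origin is the TCP and whose axes are the flange's). Camera axes: x right, y up, looking along -z (the intrinsics and any distortion apply to the point x, -y, -z); pixel columns grow to the right and rows downward; lengths in m; the calibration is good to about 2 mm. A picture is of the moment at which its call begins: read the wrist's pose just before it. There is no depth.
- robot.hand_in(): hands the job in; it is judged then, once.
The state is a dict: "time": time; "qpos": joint angles; "qvel": joint speeds; "joint_efforts": joint torques, N m; "tool_pos": TCP position; "tool_rot": TCP orientation; "contact_force": force on the tool from outside, world axes, zero at the start; "torque": the same for the moment, N m; "opening": finger opening in m; "grip_force": force on a finger pad.
Only numpy, scipy, OpenCV 4.12 (cv2) and the standard library are available. Lean on these libraries where they do the work, as an engineer would, in place of code of your own. Each camera call takes 0.05 s, during which the arm holds its last target. There are 200 camera calls.

## Working session

There is one attempt and no reset: what is moved stays moved. The work goes in short steps, Python scripts to look and compute and a tool call to move; the robot and the scene stay as the last step left them, time stands still between calls to the robot, and variables do not carry over. Pictures are saved under pics/ and viewed, at most 10 in all, crops included, and the job is handed in when it is done.

Besides the shell and the picture viewer there is one more tool, called after "Call:" as name([rows], argument=value, ...), one row to a line, values as JSON. step_arm: Moves the arm, as the interface text tells. Its arguments: {"type":"object","properties":{"motion":{"type":"array"},"hand":{"type":"number"},"squeeze":{"type":"number"}},"required":["motion"]}

```bash
mkdir -p pics
cat > h.py <<'E'
import numpy as np, cv2
from cell import robot
def ray(c,u,v):
    K=np.array(c["intrinsics"]);d=np.linalg.inv(K)@[u,v,1];d=np.array([d[0],-d[1],-d[2]])
    return np.array(c["xyz"]),np.array(c["rotation"])@d
def onz(c,u,v,z):
    o,d=ray(c,u,v);return o+d*(z-o[2])/d[2]
def proj(c,p):
    q=np.array(c["rotation"]).T@(np.array(p)-c["xyz"]);q=np.array(c["intrinsics"])@[q[0],-q[1],-q[2]];return q[:2]/q[2]
E
python3 - <<'E'
from h import *
c=robot.read_camera("top");cv2.imwrite("pics/top.png",c["pixels"][:,:,::-1])
print({k:v for k,v in c.items() if k!="pixels"});print(robot.observe())
E
```

```text
{'intrinsics': array([[517.43750372,   0.        , 325.80785369],
       [  0.        , 517.43750372, 240.31834363],
       [  0.        ,   0.        ,   1.        ]]), 'xyz': array([0.4651656 , 0.03664444, 0.95877442]), 'rotation': array([ 0.08510128,  0.00214523, -1.59814019])}
{'time': 0.05, 'qpos': array([-1.38798193e+00,  3.42693082e-01,  1.52502128e+00, -3.58793105e-05,
        1.27538987e+00, -1.45976214e-01]), 'qvel': array([ 0.00170769, -0.00141551, -0.00256516,  0.00016942,  0.00072259,
       -0.00066764]), 'joint_efforts': array([ 9.86661544e-04, -4.32425952e+01, -2.44995832e+01,  7.20521249e-02,
        5.23758307e-02, -4.30083855e-05]), 'tool_pos': array([ 0.16947442, -0.49648912,  0.24305884]), 'tool_rot': array([-3.14009216e+00, -1.85927495e-04,  3.28800941e-01]), 'contact_force': array([ 0.27855958, -0.32330126, -0.29974975]), 'torque': array([-0.036224  , -0.00058486, -0.02211953]), 'grip_force': 0.0, 'opening': 0.09180119608384363}
```

View pics/top.png

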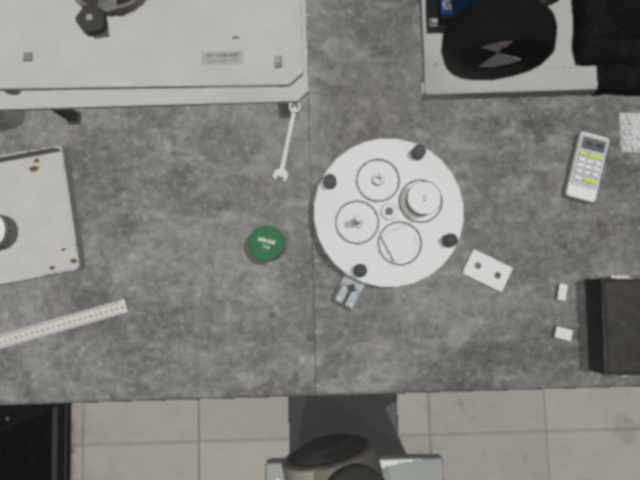

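The top view shows the hub near (389,211), knobs at (418,153), (330,182), (360,271) and (449,240), the bolt's nest at (357,222), and the pointer block at (349,291). The bolt needs about 45° anticlockwise. Next I'll measure this and look closer.

```bash
cat >> h.py <<'E'
from scipy.spatial.transform import Rotation as Ro
def cam(n):
    c=robot.read_camera(n)
    if "rotation" in c: c["rotation"]=Ro.from_euler("xyz",c["rotation"]).as_matrix()
    return c
def knobs(c):
    g=c["pixels"].max(2);m=(g<60).astype(np.uint8)
    n,l,s,ce=cv2.connectedComponentsWithStats(m)
    return [(ce[i].round(1),s[i,4],onz(c,*ce[i],.06).round(4)) for i in range(1,n) if 60<s[i,4]<400]
E
python3 - <<'E'
from h import *
c=cam("top")
print("hub",onz(c,389,211,.05))
for k in knobs(c): print(k)
a=cv2.resize(c["pixels"][125:315,300:480,::-1],None,fx=3.15,fy=3.15,interpolation=cv2.INTER_CUBIC)
s=cam("scene");cv2.imwrite("pics/scene.png",s["pixels"][:,:,::-1]);cv2.imwrite("pics/crop.png",a)
print(s["xyz"],s["rotation"],s["intrinsics"])
E
```

```text
hub [ 0.59172062 -0.07680781  0.05      ]
(array([101.5,  25.1]), np.int32(153), array([0.9437, 0.4315, 0.06  ]))
(array([ 67.9, 114.4]), np.int32(169), array([0.7797, 0.4898, 0.06  ]))
[ 0.27666958 -0.43787891  0.71013686] [[ 0.89274441  0.32979966 -0.30698469]
 [-0.45040996  0.67102348 -0.58894682]
 [ 0.01175948  0.66404794  0.74759752]] [[452.53116918   0.         316.56518012]
 [  0.         452.53116918 239.08459044]
 [  0.           0.           1.        ]]
```

View pics/crop.png

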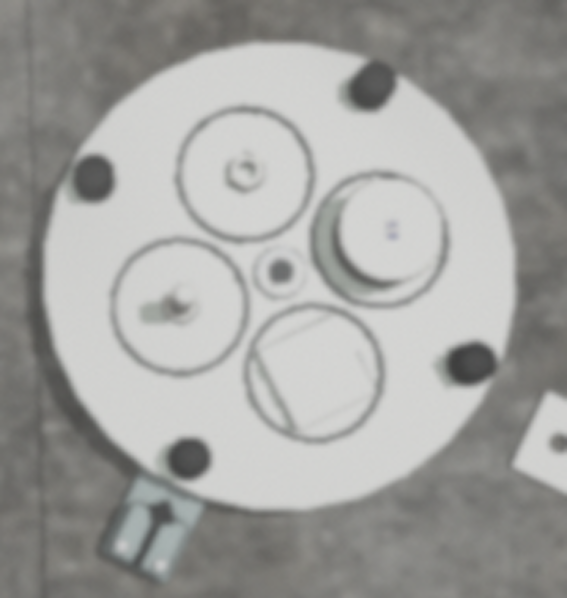

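View pics/scene.png

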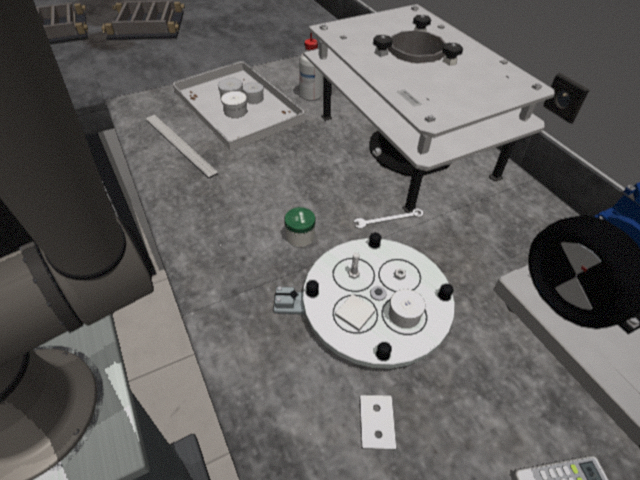

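The crop shows the bolt at about crop (183,303), the nut, tin and plate in their nests, and the black arrow from (145,565) to about (165,500). The scene view agrees: bolt at (355,266), pointer block at (288,298), grease pot at (300,225) well clear of the nearest knob.

```bash
cat >> h.py <<'E'
def blobs(c,box,thr,lo,hi,z):
    u0,v0,u1,v1=box;g=c["pixels"][v0:v1,u0:u1].max(2);n,l,s,ce=cv2.connectedComponentsWithStats((g<thr).astype(np.uint8))
    return [(ce[i]+[u0,v0],s[i,4],onz(c,*(ce[i]+[u0,v0]),z)) for i in range(1,n) if lo<s[i,4]<hi]
E
python3 - <<'E'
from h import *
np.set_printoptions(precision=4,suppress=True)
c=cam("top");s=cam("scene")
P=[]
for n,cc,box in(("top",c,(305,130,475,310)),("scene",s,(265,225,465,375))):
    print(n)
    for b in blobs(cc,box,80,25,400,.055): print(b)
    g=cc["pixels"][box[1]:box[3],box[0]:box[2]].min(2)
    k,_=cv2.findContours((g>165).astype(np.uint8),cv2.RETR_EXTERNAL,cv2.CHAIN_APPROX_NONE)
    k=max(k,key=cv2.contourArea)
    pts=np.array([onz(cc,*(p[0]+box[:2]),.04)[:2] for p in cv2.convexHull(k)])
    print("disc",cv2.minEnclosingCircle(pts.astype(np.float32)))
# grids
g=c["pixels"][205:240,335:375].astype(int).mean(2).astype(int);print(g[8:26,4:34])
g=c["pixels"][275:308,332:368].astype(int).max(2);print(g)
E
```

```text
top
(array([415.1176, 154.7941]), np.int32(34), array([ 0.6904, -0.1264,  0.055 ]))
(array([448.8198, 240.1171]), np.int32(111), array([ 0.5367, -0.179 ,  0.055 ]))
(array([357.7451, 271.1765]), np.int32(51), array([ 0.4868, -0.0177,  0.055 ]))
disc ((0.5922749042510986, -0.0769166499376297), 0.13439635932445526)
scene
(array([294.736 , 230.3401]), np.int32(197), array([0.5175, 0.1177, 0.055 ]))
(array([374.3025, 239.716 ]), np.int32(162), array([0.6454, 0.0274, 0.055 ]))
(array([311.8047, 288.4911]), np.int32(169), array([ 0.4856, -0.0222,  0.055 ]))
(array([445.4286, 291.8177]), np.int32(203), array([ 0.6935, -0.1329,  0.055 ]))
(array([288.6203, 293.9747]), np.int32(79), array([ 0.4441, -0.0147,  0.055 ]))
(array([282.3864, 305.1818]), np.int32(44), array([ 0.425 , -0.0311,  0.055 ]))
(array([391.7458, 314.5085]), np.int32(59), array([ 0.5829, -0.1301,  0.055 ]))
(array([383.1806, 351.125 ]), np.int32(216), array([ 0.5334, -0.1813,  0.055 ]))
disc ((0.591108500957489, -0.07605715095996857), 0.13450515270233154)
[[191 204 207 208 208 207 208 208 208 208 208 208 209 208 209 209 208 
[... 1672 characters left out ...]
10 209]
 [205 208 208 208 206 199 190 182 180 181 180 179 180 179 184 183 176 173
  174 178 186 194 203 208 209 209 209 209 210 209]
 [204 207 208 208 208 206 202 199 199 197 198 199 199 200 202 201 197 192
  190 193 200 204 208 209 211 210 210 210 210 209]
 [201 207 208 208 208 208 208 208 207 207 208 207 207 207 208 207 207 206
  205 206 207 209 209 209 210 209 210 209 209 210]
 [194 205 208 208 209 208 208 209 208 208 209 209 207 209 209 209 208 208
  208 209 208 209 209 209 209 210 209 210 209 210]]
[[125 126 126 ... 177 198 208]
 [126 127 126 ... 199 208 209]
 [127 126 124 ... 207 210 210]
 ...
 [122 122 122 ... 123 123 122]
 [120 121 122 ... 121 124 125]
 [117 119 119 ... 124 125 124]]
```

Call:
step_arm([
  [[0.79, -0.61, 0], -0.05],
  [[1.58, -1.21, 0], -0.11],
  [[2.36, -1.82, 0], -0.16],
  [[3.15, -2.42, 0], -0.22],
  [[3.94, -3.03, 0], -0.27],
  [[4.73, -3.64, 0], -0.33],
  [[5.52, -4.24, 0], -0.38],
  [[6.3, -4.85, 0], -0.44],
  [[7.1, -5.46, 0], -0.49],
  [[7.88, -6.06, 0], -0.544],
], hand=255, squeeze=5)

```text
time: 1.5
tool_pos: [0.5005, 0.0018, 0.2438]
tool_rot: [3.141, -0.0, 0.875]
contact_force: [0.4, -1.1, -0.2]
opening: 0.001
grip_force: 0.0
```

Call:
step_arm([
  [[0, 0, 0], 0],
  [[0, 0, 0], 0],
  [[0, 0, 0], 0],
])

```text
time: 1.88
tool_pos: [0.4991, -0.0012, 0.2437]
tool_rot: [-3.142, 0.0, 0.871]
contact_force: [-0.3, -0.4, 0.8]
opening: 0.0003
grip_force: 0.0
```

```bash
cat >> h.py <<'E'
def wrist():
    o=robot.observe();c=robot.read_camera("wrist")
    T=np.eye(4);T[:3,:3]=Ro.from_euler("xyz",o["tool_rot"]).as_matrix();T[:3,3]=o["tool_pos"]
    W=T@np.array(c["T_tool_cam"]);c["xyz"]=W[:3,3];c["rotation"]=W[:3,:3];return c
E
python3 - <<'E'
from h import *
c=wrist();cv2.imwrite("pics/w1.png",c["pixels"][:,:,::-1])
np.savez("w1.npz",**{k:c[k] for k in("pixels","intrinsics","xyz","rotation")})
print(c["T_tool_cam"],c["intrinsics"],c["xyz"],c["rotation"],[k for k in c]);print(robot.observe())
E
```

```text
[[-1.06724547e-03  9.65397413e-01  2.60780934e-01  7.11452008e-02]
 [ 9.99999177e-01  8.44518096e-04  9.66132761e-04 -4.45610083e-05]
 [ 7.12467850e-04  2.60781750e-01 -9.65397520e-01 -1.41864687e-01]
 [ 0.00000000e+00  0.00000000e+00  0.00000000e+00  1.00000000e+00]] [[332.25588392   0.         320.85605513]
 [  0.         332.25588392 238.74696687]
 [  0.           0.           1.        ]] [0.54492903 0.05329515 0.3855702 ] [[ 7.64211663e-01  6.22425667e-01  1.69017224e-01]
 [-6.44965081e-01  7.37812729e-01  1.99129157e-01]
 [-7.59960452e-04 -2.61187032e-01  9.65287914e-01]] ['pixels', 'intrinsics', 'T_tool_cam', 'xyz', 'rotation']
{'time': 1.925, 'qpos': array([-1.56006392e-01,  2.94715852e-01,  1.59267096e+00, -2.74233471e-04,
        1.25421903e+00,  5.44229856e-01]), 'qvel': array([-1.71347259e-03,  4.22989455e-04, -3.65113987e-03,  1.56544788e-04,
        1.13496134e-06, -2.22609563e-04]), 'joint_efforts': array([ 3.47355232e-01, -4.02722955e+01, -2.42422736e+01,  9.90628917e-02,
       -9.41310602e-03, -3.14858444e-03]), 'tool_pos': array([ 0.49915669, -0.00124979,  0.24382477]), 'tool_rot': array([3.14146902e+00, 2.29791248e-04, 8.70645440e-01]), 'contact_force': array([-0.20657904, -0.50527749, -0.3499091 ]), 'torque': array([-0.03006891, -0.09115641,  0.02391685]), 'grip_force': 0.0, 'opening': 0.0003908989245226484}
```

View pics/w1.png

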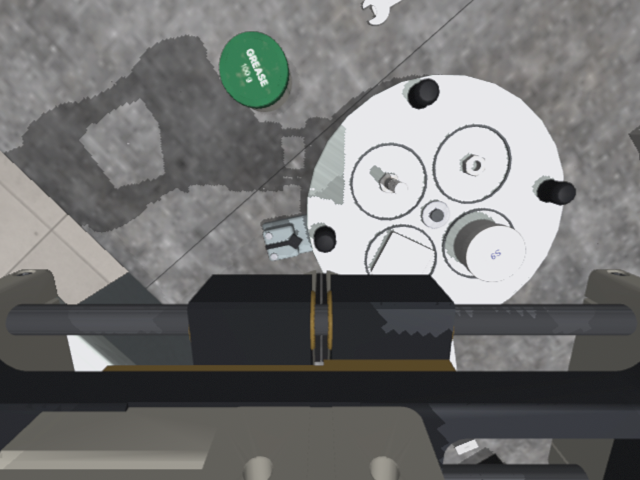

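The wrist view shows the hub (436,215), bolt (head ≈(389,182), top ≈(401,184)), the pointer arrow near (300,239), and knobs at (324,239), (424,93) and (556,190). Next I'll take numbers from it.

Run:
```python
from h import *
d=dict(np.load("w1.npz"));p=d["pixels"]
a=cv2.resize(p[210:265,258:348,::-1],None,fx=6,fy=6,interpolation=cv2.INTER_CUBIC)
b=cv2.resize(p[160:215,350:440,::-1],None,fx=6,fy=6,interpolation=cv2.INTER_CUBIC)
cv2.imwrite("pics/w1c.png",np.hstack([a,b])[:, :1080][:, :] if 0 else np.vstack([cv2.resize(a,(480,293)),cv2.resize(b,(480,293))]))
C=np.array([.5917,-.0765,0])
print("expect hub px",proj(d,C+[0,0,.05]))
print("hub",onz(d,436,215,.05))
g=p.max(2)
for t in(40,60):
  for b in blobs(d,(300,70,600,262),t,100,900,.06): print(b)
```

```text
expect hub px [437.20326109 218.3433927 ]
hub [ 0.5927671  -0.07282604  0.05      ]
(array([417.57482993,  96.27210884]), np.int32(294), array([0.64172167, 0.03199509, 0.06      ]))
(array([550.39179954, 190.65148064]), np.int32(439), array([ 0.69059232, -0.12119575,  0.06      ]))
(array([323.4973822, 234.2460733]), np.int32(191), array([ 0.49300677, -0.01198532,  0.06      ]))
(array([422.04780876,  93.64940239]), np.int32(502), array([0.64612019, 0.03117385, 0.06      ]))
(array([555.65345081, 191.56534508]), np.int32(681), array([ 0.69406782, -0.12529305,  0.06      ]))
(array([323.83733333, 238.36266667]), np.int32(375), array([ 0.49049627, -0.01550874,  0.06      ]))
```

View pics/w1c.png

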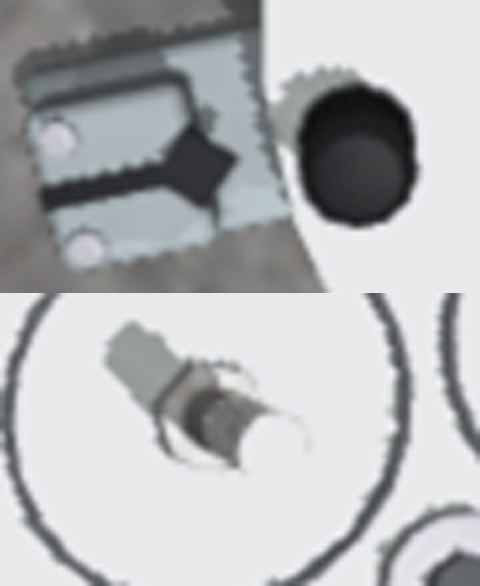

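```bash
cat >> h.py <<'E'
from scipy.optimize import least_squares
def circ(P):
    f=lambda q:np.hypot(P[:,0]-q[0],P[:,1]-q[1])-q[2]
    r=least_squares(f,[*P.mean(0),.1],loss="soft_l1",f_scale=.0005);return r.x
def axis(d,vmax=262,thr=200):
    p=d["pixels"][:vmax].min(2);k,_=cv2.findContours((p>thr).astype(np.uint8),cv2.RETR_EXTERNAL,cv2.CHAIN_APPROX_NONE)
    k=max(k,key=cv2.contourArea)[:,0];k=k[k[:,1]<vmax-4]
    h=cv2.convexHull(k.astype(np.int32))[:,0]
    return circ(np.array([onz(d,*q,.04)[:2] for q in h]))
def ang(a,b): return np.degrees(np.arctan2(*(np.array(b)-a)[1::-1]))
E
python3 - <<'E'
from h import *
d=dict(np.load("w1.npz"))
q=axis(d);print("axis,r",q); q2=onz(d,436,215,.05)[:2]
for A in(q[:2],q2):
  for n,u,v,z in(("tip",302.2,239.6,.035),("btop",401.7,188.7,.098),("bhead",388,182.1,.048),("knob",325,242,.068)):
    P=onz(d,u,v,z)[:2];print(n,P,"r",np.hypot(*(P-A)),"ang",ang(A,P))
E
```

```text
axis,r [ 0.59355004 -0.07379427  0.1340002 ]
tip [ 0.46732419 -0.00660387] r 0.14299481116215945 ang 151.97348977197788
btop [ 0.57660595 -0.01680074] r 0.05945893728025023 ang 106.55712905097587
bhead [ 0.57552414 -0.01478089] r 0.06170504133780427 ang 106.9855199802838
knob [ 0.49031073 -0.01742601] r 0.11762540780181727 ang 151.36562949477243
tip [ 0.46732419 -0.00660387] r 0.1418495638776839 ang 152.1701192200813
btop [ 0.57660595 -0.01680074] r 0.058309662222413614 ang 106.09081617134994
bhead [ 0.57552414 -0.01478089] r 0.060552111821387505 ang 106.54463382008186
knob [ 0.49031073 -0.01742601] r 0.1164751922232699 ang 151.59910073251052
```

Run:
```python
from h import *
d=dict(np.load("w1.npz"));A=axis(d)[:2]
for n,x,y in(("tip",238,160),("dia",203,165),("dial",163,172),("shaftend",42,196),("rivA",58,136),("rivB",86,246)):
    P=onz(d,258+x/5.333-.4,210+y/5.327-.4,.036)[:2];print(n,P,np.hypot(*(P-A)),ang(A,P))
t=cam("top");At=np.array([.5917,-.0765])
for n,x,y in(("dia",163,511),("end",143,560),("bolt base",178,308)):
    P=onz(t,300+x/3.15-.4,125+y/3.15-.4,.036 if n!="bolt base" else .046)[:2];print(n,P,np.hypot(*(P-At)),ang(At,P))
```

```text
tip [ 0.46754226 -0.00648299] 0.1428592617358489 151.88960019206363
dia [ 0.46136901 -0.00266494] 0.15010398154306984 151.71439000302246
dial [0.45412002 0.00150108] 0.15846173118809187 151.6299532558245
shaftend [0.43168411 0.0137126 ] 0.18400552302956588 151.60375454294552
rivA [0.4428324  0.02100406] 0.17805204284004925 147.83094193315927
rivB [ 4.31320216e-01 -1.30788213e-04] 0.1781707733637964 155.57868769330352
dia [ 0.45980022 -0.00660215] 0.1492757849764313 152.07947488216902
end [0.43267363 0.00550605] 0.17892562832604386 152.72093734362488
bolt base [ 0.5735325  -0.01817766] 0.061086438242980275 107.30189433489873
```

Call:
step_arm([
  [[0.1, 0, 0.3], 0.04],
  [[0.22, 0, 0.7], 0.085],
  [[0.22, 0, 1.15], 0.085],
  [[0.22, 0, 1.6], 0.085],
  [[0.22, 0, 2.0], 0.085],
  [[0.22, 0, 2.4], 0.085],
  [[0.22, 0, 2.7], 0.085],
  [[0.22, 0, 2.85], 0.085],
  [[0.22, 0, 2.9], 0.085],
  [[0.22, 0, 2.9], 0.085],
])

```text
time: 3.22
tool_pos: [0.5084, 0.0098, 0.0701]
tool_rot: [3.141, -0.0, 0.787]
contact_force: [0.3, -0.0, 0.1]
opening: 0.0003
grip_force: 0.0
```

```bash
cat > path.py <<'E'
from h import *
import sys
def path(th0,th1,n,z=None,r=.119,A=(.592,-.0755)):
    o=robot.observe();R=Ro.from_euler("xyz",o["tool_rot"]).as_matrix();p=o["tool_pos"];yaw=o["tool_rot"][2]
    for th in np.linspace(th0,th1,n+1)[1:]:
        t=np.radians(th);q=np.array([A[0]+r*np.cos(t),A[1]+r*np.sin(t),p[2]])
        print([(R.T@(q-p)/.06).round(2).tolist(),round(float(yaw-(t-np.pi/2)),3)])
E
python3 - <<'E'
from path import *
o=robot.observe();print(o["tool_pos"],o["tool_rot"],o["contact_force"])
path(135,161,10)
E
```

```text
[0.50837445 0.00977943 0.07014576] [ 3.14091696e+00 -3.98713798e-04  7.87462270e-01] [ 0.29768109 -0.04638928  0.13773577]
[[-0.11, 0.01, -0.0], -0.043]
[[-0.2, 0.01, -0.0], -0.089]
[[-0.29, 0.02, -0.0], -0.134]
[[-0.38, 0.04, -0.0], -0.179]
[[-0.47, 0.06, -0.0], -0.225]
[[-0.55, 0.08, -0.0], -0.27]
[[-0.64, 0.11, -0.0], -0.316]
[[-0.72, 0.13, -0.0], -0.361]
[[-0.81, 0.17, -0.0], -0.406]
[[-0.89, 0.21, -0.0], -0.452]
```

Call:
step_arm([
  [[-0.06, 0.0, 0], -0.022],
  [[-0.11, 0.01, 0], -0.043],
  [[-0.15, 0.01, 0], -0.066],
  [[-0.2, 0.01, 0], -0.089],
  [[-0.24, 0.02, 0], -0.111],
  [[-0.29, 0.02, 0], -0.134],
  [[-0.33, 0.03, 0], -0.156],
  [[-0.38, 0.04, 0], -0.179],
  [[-0.42, 0.05, 0], -0.202],
  [[-0.47, 0.06, 0], -0.225],
])

```text
time: 4.47
tool_pos: [0.4906, -0.0127, 0.0697]
tool_rot: [3.142, 0.0, 1.014]
contact_force: [0.2, 1.5, 0.5]
opening: 0.0006
grip_force: 0.7
```

Run:
```python
from path import *
o=robot.observe();print(o["contact_force"])
path(148,163,10)
c=cam("top")
for b in blobs(c,(305,130,475,310),80,25,400,.055): print(b)
```

```text
[0.18759802 1.5319995  0.49733884]
[[-0.04, 0.0, 0.0], -0.024]
[[-0.1, 0.01, 0.0], -0.05]
[[-0.15, 0.01, 0.0], -0.076]
[[-0.2, 0.01, 0.0], -0.103]
[[-0.25, 0.02, 0.0], -0.129]
[[-0.3, 0.03, 0.0], -0.155]
[[-0.35, 0.04, 0.0], -0.181]
[[-0.41, 0.05, 0.0], -0.207]
[[-0.46, 0.06, 0.0], -0.234]
[[-0.51, 0.07, 0.0], -0.26]
(array([406.91666667, 151.47222222]), np.int32(36), array([ 0.69683981, -0.1120533 ,  0.055     ]))
(array([452.07843137, 231.92156863]), np.int32(102), array([ 0.55097102, -0.18538667,  0.055     ]))
(array([431.59459459, 276.16216216]), np.int32(37), array([ 0.47457623, -0.14601505,  0.055     ]))
(array([413.86243386, 296.36507937]), np.int32(189), array([ 0.44044944, -0.11368698,  0.055     ]))
```

Call:
step_arm([
  [[-0.04, 0.0, 0], -0.024],
  [[-0.1, 0.01, 0], -0.05],
  [[-0.15, 0.01, 0], -0.076],
  [[-0.2, 0.01, 0], -0.103],
  [[-0.25, 0.02, 0], -0.129],
  [[-0.3, 0.03, 0], -0.155],
  [[-0.35, 0.04, 0], -0.181],
  [[-0.41, 0.05, 0], -0.207],
  [[-0.46, 0.06, 0], -0.234],
  [[-0.51, 0.07, 0], -0.26],
])

```text
time: 5.78
tool_pos: [0.4782, -0.041, 0.0697]
tool_rot: [3.141, 0.0, 1.275]
contact_force: [0.6, 1.2, -1.9]
opening: 0.0008
grip_force: 0.7
```

Run:
```python
from path import *
o=robot.observe();print(o["contact_force"],ang((.592,-.0755),o["tool_pos"][:2]))
path(163,178,10)
```

```text
[ 0.61813571  1.17678858 -1.87584695] 163.10994155032137
[[-0.05, -0.0, 0.0], -0.026]
[[-0.1, 0.0, 0.0], -0.052]
[[-0.15, 0.0, 0.0], -0.078]
[[-0.2, 0.01, 0.0], -0.104]
[[-0.26, 0.02, 0.0], -0.13]
[[-0.31, 0.02, 0.0], -0.157]
[[-0.36, 0.03, 0.0], -0.183]
[[-0.41, 0.04, 0.0], -0.209]
[[-0.46, 0.05, 0.0], -0.235]
[[-0.51, 0.07, 0.0], -0.261]
```

Call:
step_arm([
  [[-0.05, 0, 0], -0.026],
  [[-0.1, 0, 0], -0.052],
  [[-0.15, 0, 0], -0.078],
  [[-0.2, 0.01, 0], -0.104],
  [[-0.26, 0.02, 0], -0.13],
  [[-0.31, 0.02, 0], -0.157],
  [[-0.36, 0.03, 0], -0.183],
  [[-0.41, 0.04, 0], -0.209],
  [[-0.46, 0.05, 0], -0.235],
  [[-0.51, 0.07, 0], -0.261],
])

```text
time: 7.02
tool_pos: [0.4729, -0.0713, 0.0697]
tool_rot: [-3.141, -0.0, 1.536]
contact_force: [0.0, 2.4, 0.9]
opening: 0.0008
grip_force: 0.7
```

Run:
```python
from path import *
o=robot.observe();print(o["contact_force"],ang((.592,-.0755),o["tool_pos"][:2]))
c=wrist();cv2.imwrite("pics/w2.png",c["pixels"][:,:,::-1])
np.savez("w2.npz",**{k:c[k] for k in("pixels","intrinsics","xyz","rotation")})
path(178,183.5,5)
```

```text
[0.03704507 2.35628226 0.90239628] 177.9974388806203
[[-0.03, 0.0, 0.0], -0.019]
[[-0.07, 0.0, 0.0], -0.038]
[[-0.11, 0.01, 0.0], -0.057]
[[-0.15, 0.01, 0.0], -0.076]
[[-0.18, 0.01, 0.0], -0.095]
```

View pics/w2.png

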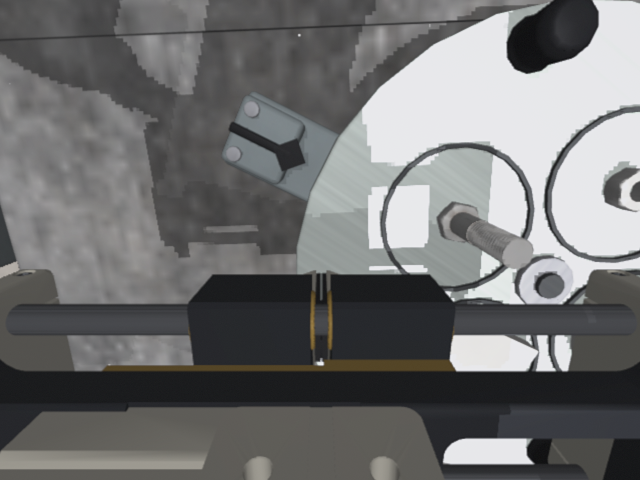

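The close view shows the arrow shaft from (232,127) to its tip (303,162), the bolt head at (461,221), bolt top at (517,251) and hub at (545,284). The bolt is still upright, with a little left to go.

```bash
cat >> h.py <<'E'
def line(d,hub,s0,s1,top,head):
    A=onz(d,*hub,.05)[:2];B=[onz(d,*top,.098)[:2],onz(d,*head,.048)[:2]]
    S=[onz(d,*s,.036)[:2] for s in(s0,s1)]
    print("A",A,"tip r",[np.hypot(*(x-A)) for x in S],"ang",[ang(A,x) for x in S],"shaft dir",ang(S[1],S[0]))
    print("bolt",[(ang(A,b),np.hypot(*(b-A))) for b in B])
E
python3 - <<'E'
from h import *
d=dict(np.load("w2.npz"))
line(d,(545,284),(232,127),(291,155),(517,251),(461,221))
E
```

```text
A [ 0.59045893 -0.07266877] tip r [np.float64(0.17981139287891892), np.float64(0.14751127838810296)] ang [np.float64(151.95317576279007), np.float64(151.73016156401653)] shaft dir 152.97151347043956
bolt [(np.float64(142.91806955047295), np.float64(0.05730154020195937)), (np.float64(142.53063376618897), np.float64(0.05724706897333029))]
```

Call:
step_arm([
  [[-0.03, 0, 0], -0.019],
  [[-0.07, 0, 0], -0.038],
  [[-0.11, 0.01, 0], -0.057],
  [[-0.15, 0.01, 0], -0.076],
  [[-0.18, 0.01, 0], -0.095],
  [[-0.22, 0.01, 0], -0.112],
  [[-0.22, 0.01, 0], -0.112],
])

```text
time: 7.95
tool_pos: [0.4734, -0.0847, 0.0698]
tool_rot: [3.141, 0.0, 1.646]
contact_force: [-0.1, 1.0, -0.2]
opening: 0.0007
grip_force: 0.0
```

Run:
```python
from path import *
o=robot.observe();print(o["contact_force"],ang((.592,-.0755),o["tool_pos"][:2]))
c=wrist();p=c["pixels"]
np.savez("w3.npz",**{k:c[k] for k in("pixels","intrinsics","xyz","rotation")})
cv2.imwrite("pics/w3.png",cv2.resize(p[90:340,200:600,::-1],None,fx=2,fy=2,interpolation=cv2.INTER_CUBIC))
path(184.5,187.5,6)
```

```text
[-0.06585259  1.03384749 -0.20313902] -175.54794450945096
[[-0.02, -0.0, 0.0], -0.012]
[[-0.04, -0.0, 0.0], -0.021]
[[-0.05, -0.0, 0.0], -0.03]
[[-0.07, -0.0, 0.0], -0.039]
[[-0.09, 0.0, 0.0], -0.047]
[[-0.11, 0.0, 0.0], -0.056]
```

View pics/w3.png

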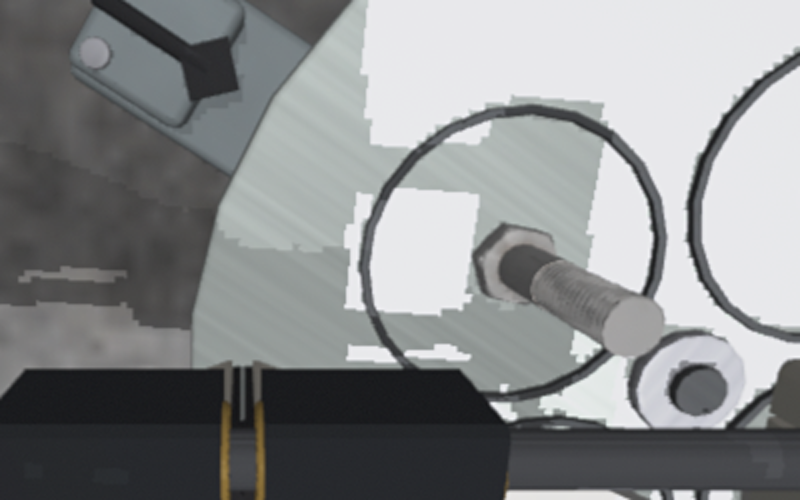

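Arrow tip at crop (238,90), bolt head (517,265), bolt top (632,325), hub (695,385), with the bolt nearly in line. I'll back off, lift, and check from a wider view.

Call:
step_arm([
  [[0.1, 0, 0], 0],
  [[0.25, 0, 0], 0],
  [[0.3, 0, 0], 0],
  [[0.3, 0, -0.6], 0],
  [[0.3, 0, -1.4], 0],
  [[0.1, 0.3, -2.2], 0],
  [[-0.4, 0.6, -2.8], 0],
  [[-1.2, 0.8, -3.2], 0],
  [[-1.9, 1.0, -3.5], 0],
  [[-2.3, 1.0, -3.5], 0],
])

```text
time: 9.25
tool_pos: [0.5442, -0.2192, 0.2805]
tool_rot: [3.139, 0.002, 1.645]
contact_force: [0.3, 0.1, -0.5]
opening: 0.0006
grip_force: 0.0
```

Call:
step_arm([
  [[0, 0, 0], 0],
  [[0, 0, 0], 0],
  [[0, 0, 0], 0],
])

```text
time: 9.62
tool_pos: [0.5432, -0.2162, 0.2794]
tool_rot: [-3.141, -0.001, 1.647]
contact_force: [-0.8, -0.4, 0.3]
opening: 0.0004
grip_force: 0.0
```

Run:
```python
from path import *
c=wrist();p=c["pixels"]
np.savez("w4.npz",**{k:c[k] for k in("pixels","intrinsics","xyz","rotation")})
cv2.imwrite("pics/w4.png",cv2.resize(p[60:340,150:550,::-1],None,fx=2,fy=2,interpolation=cv2.INTER_CUBIC))
print(robot.observe()["tool_pos"])
print("axis px guess",proj(c,(.592,-.0755,.05)))
```

```text
[ 0.54328001 -0.21629407  0.27959939]
axis px guess [378.20310481  83.08859208]
```

View pics/w4.png

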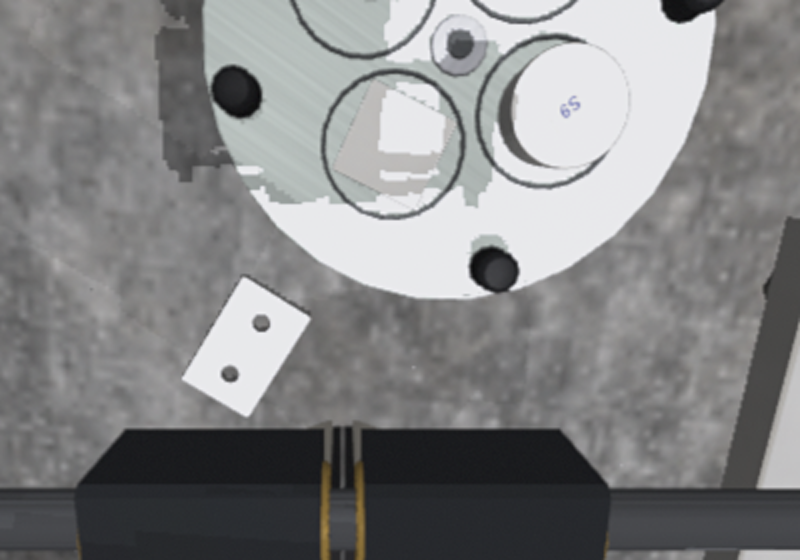

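The fixed hub is at crop (459,45); the plate, tin and drilled plate are undisturbed. The bolt is above this crop, so I'll shift 72 mm along tool x.

Call:
step_arm([
  [[0.4, 0, 0], 0],
  [[0.8, 0, 0], 0],
  [[1.2, 0, 0], 0],
  [[1.2, 0, 0], 0],
  [[1.2, 0, 0], 0],
  [[1.2, 0, 0], 0],
  [[1.2, 0, 0], 0],
])

```text
time: 10.55
tool_pos: [0.538, -0.1462, 0.2796]
tool_rot: [-3.141, 0.0, 1.645]
contact_force: [-0.2, -0.2, 0.2]
opening: 0.0005
grip_force: 0.0
```

Run:
```python
from path import *
c=wrist();p=c["pixels"]
np.savez("w5.npz",**{k:c[k] for k in("pixels","intrinsics","xyz","rotation")})
u,v=proj(c,(.53,-.04,.04)).astype(int);print(u,v)
u0,v0=u-130,max(v-95,0);print(u0,v0)
cv2.imwrite("pics/w5.png",cv2.resize(p[v0:v0+190,u0:u0+260,::-1],None,fx=3,fy=3,interpolation=cv2.INTER_CUBIC))
print(axis(c))
```

```text
320 114
190 19
[ 0.59351455 -0.0736473   0.13413834]
```

View pics/w5.png

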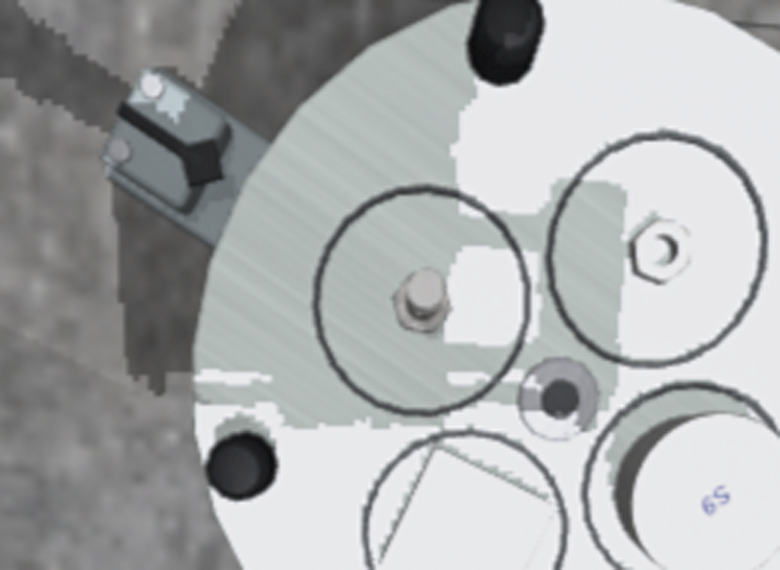

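Hub at crop (558,398), bolt head (421,303), bolt top (428,288), arrow from (125,108) to diamond centre (203,160); bolt upright, nest empty otherwise.

Run:
```python
from h import *
d=dict(np.load("w5.npz"));f=lambda x,y:(190+x/3-.33,19+y/3-.33)
line(d,f(558,398),f(125,108),f(203,160),f(428,286),f(421,304))
A=np.array([.59351,-.07365])
n=lambda u,z:onz(d,*f(*u),z)[:2]
for s,u,z in(("end",(125,108),.036),("dia",(203,160),.036),("rivets",((151+119)/2,(84+150)/2),.036),("btop",(428,286),.098),("bhead",(421,304),.046),("nest",(422,300),.043),("knob",(243,465),.068)):
    P=n(u,z);print(s,ang(A,P),np.hypot(*(P-A)))
```

```text
A [ 0.59254426 -0.07344961] tip r [np.float64(0.18139694433799558), np.float64(0.15027636998589802)] ang [np.float64(151.6189158760395), np.float64(151.52041081727785)] shaft dir 152.09456679088274
bolt [(np.float64(149.79383846912145), np.float64(0.05903357088193235)), (np.float64(151.20272931588357), np.float64(0.05906988002890983))]
end 151.7077597175199 0.1823420764943157
dia 151.62815393232586 0.15122106280314726
rivets 151.90742175037525 0.17804263574274393
btop 150.09259001514422 0.05996981485735753
bhead 151.3246880949749 0.06005760973464415
nest 149.8405737520936 0.06058652718177185
knob -164.65381791161616 0.11488843302891691
```

Run:
```python
from h import *
p=np.load("w5.npz")["pixels"][100:137,310:350,::-1]
c=cam("scene");np.savez("s5.npz",**{k:c[k] for k in("pixels","intrinsics","xyz","rotation")})
A=(.5917,-.0763);u,v=proj(c,(.535,-.046,.05)).astype(int);print(u-60,v-37)
q=c["pixels"][v-37:v+38,u-60:u+60,::-1]
I=cv2.INTER_CUBIC
cv2.imwrite("pics/z.png",np.hstack([cv2.resize(p,(320,296),interpolation=I),cv2.resize(q,(480,300),interpolation=I)[:296]]))
```

```text
282 252
```

View pics/z.png

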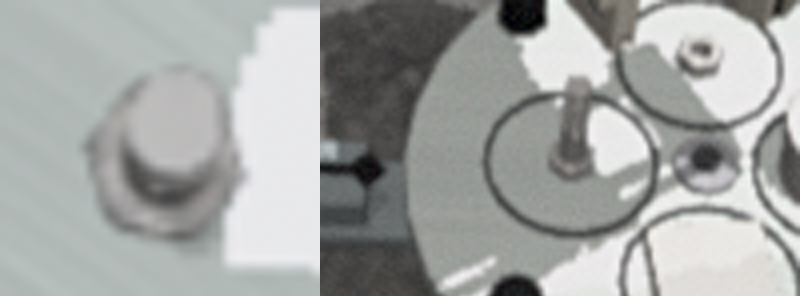

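Left zoom: bolt top centre (178,115), head centre (165,160). Right (scene): bolt head (571,163), top (578,84), hub (706,160), arrow tip (382,170).

Run:
```python
from h import *
d=dict(np.load("w5.npz"));s=dict(np.load("s5.npz"))
A=np.array([.59351,-.07365])
for u,z in(((331.8,113.9),.098),((330.2,119.6),.046)):print("w",ang(A,onz(d,*u,z)[:2]))
g=lambda x,y:(282+(x-320)/4-.4,252+y/4-.4)
for A in(np.array([.5911,-.0761]),onz(s,*g(706,160),.05)[:2]):
  for n,x,y,z in(("tip",382,170,.036),("shaft",325,156,.036),("head",571,163,.046),("top",578,84,.098),("nest",571,163,.042)):
    P=onz(s,*g(x,y),z)[:2];print(n,ang(A,P),np.hypot(*(P-A)))
```

```text
w 150.28429155020916
w 150.89208179130853
tip 152.60092133981126 0.14483407645451324
shaft 150.20759306319152 0.1710274445620117
head 154.07050276954485 0.060533422356518186
top 149.92960647424152 0.06047332160059989
nest 151.41690548978735 0.06021221840007867
tip 151.96721420500867 0.14392824425480594
shaft 149.65927699129162 0.17018787478375016
head 152.56304385352163 0.05959888936041211
top 148.36126264080093 0.059656218391667966
nest 149.86210700725047 0.05935252321460759
```

Remaining error is about 0.9° (roughly 2 mm at the knob), so I'll retrace and nudge.

Call:
step_arm([
  [[0.5, -0.4, 0], 0],
  [[1.0, -0.75, 0], 0],
  [[1.4, -1.0, 0.2], 0],
  [[1.4, -1.0, 0.7], 0],
  [[1.4, -1.0, 1.2], 0],
  [[1.4, -1.0, 1.7], 0],
  [[1.4, -1.0, 2.2], 0],
  [[1.4, -1.0, 2.7], 0],
  [[1.4, -1.0, 3.1], 0],
  [[1.4, -1.0, 3.4], 0],
])

```text
time: 11.9
tool_pos: [0.4717, -0.0666, 0.0747]
tool_rot: [-3.141, -0.0, 1.645]
contact_force: [-1.3, -0.4, -0.0]
opening: 0.0004
grip_force: 0.0
```

Call:
step_arm([
  [[0, 0, 0.1], 0],
  [[-0.05, 0, 0.1], 0],
  [[-0.1, 0, 0.1], 0],
  [[-0.15, 0, 0.1], 0],
  [[-0.2, 0, 0.1], 0],
  [[-0.25, 0, 0.1], 0],
  [[-0.28, 0, 0.1], 0],
  [[-0.3, 0, 0.1], 0],
  [[-0.3, 0, 0.1], 0],
])

```text
time: 13.02
tool_pos: [0.4732, -0.0844, 0.0697]
tool_rot: [-3.142, 0.0, 1.646]
contact_force: [-0.4, 0.1, -0.7]
opening: 0.0003
grip_force: 0.0
```

Call:
step_arm([
  [[-0.01, 0, 0], 0],
  [[-0.02, 0, 0], 0],
  [[-0.03, 0, 0], 0],
  [[-0.035, 0, 0], 0],
  [[-0.035, 0, 0], 0],
  [[-0.035, 0, 0], 0],
  [[-0.035, 0, 0], 0],
])

```text
time: 13.9
tool_pos: [0.4735, -0.0865, 0.0697]
tool_rot: [3.141, 0.0, 1.646]
contact_force: [-0.0, 1.4, -0.0]
opening: 0.0006
grip_force: 0.7
```

Call:
step_arm([
  [[0.1, 0, 0], 0],
  [[0.25, 0, 0], 0],
  [[0.33, 0, 0], 0],
  [[0.33, 0, -0.6], 0],
  [[0.33, 0, -1.4], 0],
  [[0.1, 0.3, -2.2], 0],
  [[-0.2, 0.6, -2.8], 0],
  [[-0.6, 0.8, -3.2], 0],
  [[-1.0, 1.0, -3.5], 0],
  [[-1.07, 1.0, -3.5], 0],
])

```text
time: 15.15
tool_pos: [0.5389, -0.147, 0.2805]
tool_rot: [3.139, 0.001, 1.645]
contact_force: [-0.5, 1.0, 0.7]
opening: 0.0004
grip_force: 0.0
```

Call:
step_arm([
  [[0, 0, 0], 0],
  [[0, 0, 0], 0],
  [[0, 0, 0], 0],
  [[0, 0, 0], 0],
])

```text
time: 15.65
tool_pos: [0.5379, -0.1456, 0.2796]
tool_rot: [-3.141, -0.0, 1.646]
contact_force: [0.7, -0.2, 0.0]
opening: 0.0005
grip_force: 0.0
```

Run:
```python
from h import *
c=wrist();d=dict(np.load("w5.npz"));print(robot.observe()["tool_pos"],axis(c))
def kn(d,uv):
    u,v=map(int,uv);return blobs(d,(u-20,v-20,u+20,v+20),60,100,900,.06)
A=np.array([.59351,-.07365])
for im in(d,c):
    for k in kn(im,(190+243/3,19+465/3)):print(k,ang(A,k[2][:2]))
    # bolt patch displacement
g=[cv2.cvtColor(x["pixels"],cv2.COLOR_RGB2GRAY) for x in(d,c)]
t=g[0][107:129,321:338]   # bolt template from earlier view
r=cv2.matchTemplate(g[1][85:150,300:365],t,cv2.TM_CCOEFF_NORMED);_,m,_,l=cv2.minMaxLoc(r)
print("bolt shift px",np.array(l)+[300,85]-[321,107],m)
t=g[0][65:80,250:268];r=cv2.matchTemplate(g[1][50:95,235:285],t,cv2.TM_CCOEFF_NORMED);_,m,_,l=cv2.minMaxLoc(r);print("pointer shift",np.array(l)+[235,50]-[250,65],m)
```

```text
[ 0.53797981 -0.14569845  0.27967233] [ 0.59352441 -0.07373012  0.13408422]
(array([269.82075472, 173.1572327 ]), np.int32(318), array([ 0.48064281, -0.10422849,  0.06      ])) -164.84106609288472
(array([270.27795527, 175.24920128]), np.int32(313), array([ 0.48102147, -0.10580143,  0.06      ])) -164.04902306924208
bolt shift px [0 2] 0.9465241432189941
pointer shift [0 1] 0.9760537147521973
```

```bash
python3 -c "
from cell import robot
print(robot.hand_in())"
```

```text
the job is handed in; nothing more can be done
None
```

I turned the turntable about 45° anticlockwise, pushing one knob with 1–2 N. By my camera measurements the bolt now stands upright within about 0.5° of the pointer line. I saw nothing else disturbed, the hand is clear, and the job is handed in at about 16 s; the hand-in returned no verdict.

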